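# Right the glue bottle, crack open the airtight dowel box and hold it ajar

## Task

I am about to glue dowels: first stand the fallen glue bottle upright on the bench and let go of it. Then pull the airtight dowel box's lid up by its handle until it breaks free of its sticky rubber seal, without letting it fly up more than about 8 cm, and finish while still holding it level and still right over the box, about 3 cm above the rim, so that I can see in. Leave the other things on the bench where they are.

Things in the scene. Friction and masses are not known exactly. Their poses are not given: they have to be found in the camera images.
- bottle_mid (a point): White square glue bottle with a black nozzle, lying on one of its flat sides at the start, 0.17 to 0.33 kg. Its body is 46 x 46 mm and 110 mm long, neck and nozzle add 47 mm on one end. The point is the middle of the 110 mm body, near the centre of mass: 23 mm above the bench when lying, 55 mm when standing. z runs along the bottle from base to nozzle, x and y are square to its flat sides.
- bottle: The same glue bottle; same origin and axes as bottle_mid.
- drybox: The dowel box, fixed to the bench: grey, 180 mm deep (its x), 220 mm wide (its y), rim 85 mm above the bench, with a black lift-off lid; front clips already undone. Origin: centre of the underside, z up.
- lid_handle (a point): Centre of the steel handle bar in the middle of the black lid (a flat plate 190 x 230 x 12 mm lying level on the rim, axes as the box's): a straight bar 14 mm thick (x), 16 mm high, 100 mm long along y, on a post at each end leaving 76 mm free between; its centre is 34 mm above the lid's top, 26 mm of clear space under the bar. 46 mm above the lid's underside: 131 mm above the bench when shut.
- lid: The same black lid, loose, 0.3 to 0.5 kg; origin at the centre of its underside: 85 mm above the bench when shut, right above the box's centre. Ribs reaching 36 mm below it are gripped by rubber beads in the box's side walls: a straight pull must overcome about 10 to 16 N besides the weight, highest after about 4 mm of lift, then the pull fades and from 9 mm the beads push it up; free of them from 18 mm of lift.
- offcut: Bystander: loose block of pale wood 90 x 40 x 30 mm; origin under its centre.
- tape: Bystander: roll of paper tape, 80 mm across, 24 mm high, lying flat; origin under its centre.
- mallet: Bystander: wooden mallet, head 70 x 110 x 60 mm, handle 215 mm long towards its -x; origin under the head's centre.
- wax_tin: Bystander: low round steel tin, 72 mm across, 50 mm high; origin under its centre.
- driver: Bystander: screwdriver with a black handle, lying on the bench.
- rail_piece: Bystander: planed wooden strip 260 x 45 x 28 mm; origin under its centre.
Mind the look-alikes: they are no part of the job. Of the things shaped like the bottle, the white one is meant.

How it is judged (in metres and radians):
On the way, in this order (a step that is already met when the one before it is completed fails the run):
1. the glue bottle stands upright on the bench, let go (angle between bottle_mid's own z axis and vertical below 0.12 rad and height (world z) of bottle_mid between 0.049 and 0.061 m and contact force between the arm and bottle below 0.1 N and linear speed of bottle below 0.03 m/s and height (world z) of lid below 0.091 m), for 0.3 s.
2. the lid, in the robot's grip, has come free of its seal (height (world z) of lid above 0.103 m and horizontal distance between lid and drybox below 0.03 m and contact force between the fingers and lid above 0.5 N and contact force between lid and drybox below 0.1 N), for 0.2 s.
At the end, for the whole second after the job is handed in: The fingers alone hold the lid still, 18 to 50 mm above the rim, within 30 mm sideways of its seat and 0.25 rad of level, touching neither box nor other things; the glue bottle stands untouched on the bench within 0.12 rad of upright, its middle 49 to 61 mm up (all of step 2 and angle between bottle_mid's own z axis and vertical below 0.12 rad and height (world z) of bottle_mid between 0.049 and 0.061 m and contact force between the arm and bottle below 0.1 N and linear speed of each of bottle, lid below 0.03 m/s and height (world z) of lid below 0.135 m and angle between lid's own z axis and vertical below 0.25 rad and contact force between each of bottle, offcut, tape, mallet, wax_tin, driver, rail_piece and lid below 0.2 N); the arm keeps its last pose, push and grip.
It fails at once if the lid flies up more than 85 mm above the rim (height (world z) of lid above 0.17 m).
It fails at once if a bystander is moved more than 40 mm (distance of any of offcut, tape, mallet, wax_tin, driver, rail_piece from where it was at the start of the episode above 0.04 m).
It also fails if it takes over 69 s, if anything falls off the work surface, if the arm or the gripper's body presses on something with over 40 N, if the wrist force passes 120 N, or if a joint passes its speed limit or range.

## Robot

A 6-joint arm with a two-finger parallel gripper is mounted at the origin on the work surface. World frame = base frame: x ahead of the robot, y to its left, z up, the work surface at z = 0. Lengths are in m, angles in degrees, forces in N, time in s.
With the tool pointing down it reaches from about 0.3 to 0.75 m from the base axis. Payload 8.5 kg.
Tool frame: the origin (TCP) lies on the mounting face of the last link; the fingertips stand 173 mm ahead of it and the grasp point (between the pads) lies 155 mm ahead of it (env.tips_ahead is the distance from the TCP to the fingertips, in m); z points along the fingers, x is the direction in which the jaws open and shut, and the axes are right-handed (so a half turn about z gives the same grasp; the last joint's range is limited). The gripper opens to 85 mm and grips with 20 to 120 N. Pads are 22 mm wide; open, the fingers measure 114 mm over their backs; the gripper's body (76 mm by 85 mm) begins 54 mm behind the grasp point. The pads swing forward as they close: fully open they stand 13 mm farther back than shut.
Start: joints at [53.44, 21.807, 74.336, -0, 83.858, -12.336], TCP at [0.226, 0.502, 0.405] pointing down, gripper open.
Joint ranges: [-178.18, 178.18], [-50.72, 133.34], [12.68, 142.11], [-81.47, 261.47], [9.98, 163.14], [-165.26, 165.26]. Speed limits (degrees/s): [136.94, 136.94, 180, 180, 180, 180].

## Interface

Orientations are given as a 3x3 rotation matrix whose columns are the frame's x, y, z axes.
In Python, from rig import env gives the robot as it stands. The module is installed in compiled form; this text tells all that it offers.
- The arm moves only by the tool step_arm, never from a script. Its argument "increments" is a list of rows, each an object of numbers: "x", "y", "z": the shift along the tool's x, y, z in cm; "wx", "wy", "wz": the turn, a rotation vector about the tool's x, y, z in rad; "gripper": the finger opening in cm, from 0 to 8.54. A call has 1 to 20 rows; each row shifts and turns the commanded pose from where the row before left it, along the tool's axes as they then stand; what a row does not reach is not made up. A row lasts 1/10 s, in which the tool goes at most 50 mm and 8.59 degrees, less where a joint would pass 70% of its speed; a pose out of reach is approached as far as the arm can. A call with a gripper value outside its range is refused whole. The fingers move at their own pace and stop on an object; "newtons" is the grip in N (left out, the last holds). Time passes only in rows, so rows that do not move let the fingers close. It gives the time, the measured TCP pose, the force and the opening at its end, in the units of the state.
- env.observe(): the state, without advancing time (a new reading comes with each control period).
- env.get_image(name): name is "scene" or "top"; returns a dict with "color" (400x640x3 uint8, blue, green, red), "camera_matrix" (3x3 intrinsics, pixels), "rvec" (rotation vector, rad) and "tvec" (3), from world to camera coordinates, as OpenCV has them. Camera axes: x right, y down, z forward; pixel columns grow to the right and rows downward; lengths in m; the calibration is good to about 2 mm. A picture is of the moment at which its call begins. There is no depth.
- env.close_job(): hands the job in, once; it reports no verdict.
The state is a dict: "time_s": time; "q": joint angles; "qvel": joint speeds; "joint_efforts": joint torques, N m; "position": TCP position; "tool_rot": TCP orientation; "ft_force": force on the tool from outside, world axes, zero at the start; "wrist_torque": the same for the moment, N m; "grip_width": finger opening in m.
Only numpy, scipy, OpenCV 4.12 (cv2) and the standard library are available. Lean on these libraries where they do the work, as an engineer would, in place of code of your own. Each camera call takes 0.05 s, during which the arm holds its last target. There are 200 camera calls.

## Working session

There is one attempt and no reset: what is moved stays moved. The work goes in short steps, Python scripts to look and compute and a tool call to move; the robot and the scene stay as the last step left them, time stands still between calls to the robot, and variables do not carry over. Pictures are saved under pics/ and viewed, about 8 in all and at most 12, crops included, and the job is handed in when it is done.

Besides the shell and the picture viewer there is one more tool, called after "Call:" as name([rows], argument=value, ...), one row to a line, values as JSON. step_arm: Moves the arm, as the interface text tells. Its arguments: {"type":"object","properties":{"increments":{"type":"array"},"newtons":{"type":"number"}},"required":["increments"]}

```bash
mkdir -p pics; cat > h.py <<'E'
import numpy as np, cv2
from rig import env
def ray(im,uv):
    R=cv2.Rodrigues(np.array(im["rvec"],float))[0]; t=np.array(im["tvec"],float).ravel()
    d=R.T@np.linalg.inv(np.array(im["camera_matrix"]))@np.array([uv[0],uv[1],1.]); return -R.T@t,d
def onz(im,uv,z):
    c,d=ray(im,uv); return c+d*(z-c[2])/d[2]
def proj(im,p):
    return cv2.projectPoints(np.array(p,float).reshape(-1,1,3),np.array(im["rvec"],float),np.array(im["tvec"],float),np.array(im["camera_matrix"],float),None)[0].reshape(-1,2)
E
python3 - <<'E'
from h import *
for n in("top","scene"):
    im=env.get_image(n); cv2.imwrite(f"pics/{n}0.png",im["color"]); np.save(n+"0.npy",im,allow_pickle=True)
    print(n,ray(im,(320,200)))
s=env.observe();print(s["position"],s["tool_rot"],s["grip_width"],s["time_s"])
E
```

```text
top (array([0.43325518, 0.03980709, 1.5512476 ]), array([ 0.07327212, -0.00556626, -0.99730521]))
scene (array([1.47555251, 0.16525471, 0.88144658]), array([-0.77161273, -0.11698054, -0.62528341]))
[0.2256523  0.50153047 0.40420334] [[ 4.10340218e-01  9.11932184e-01 -7.73452822e-04]
 [ 9.11931691e-01 -4.10340839e-01 -9.93246319e-04]
 [-1.22315256e-03 -2.97767229e-04 -9.99999208e-01]] 0.08551943249905845 0.1
```

View pics/top0.png

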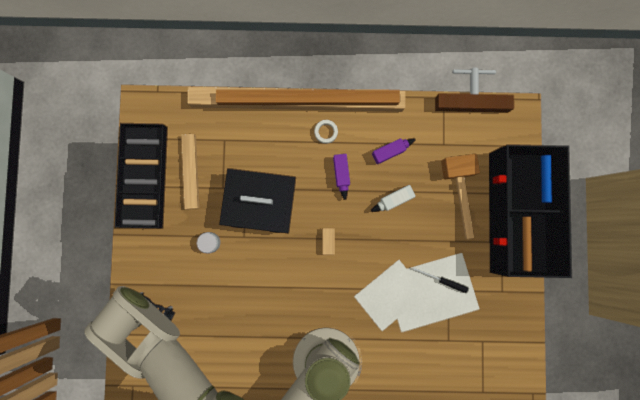

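View pics/scene0.png

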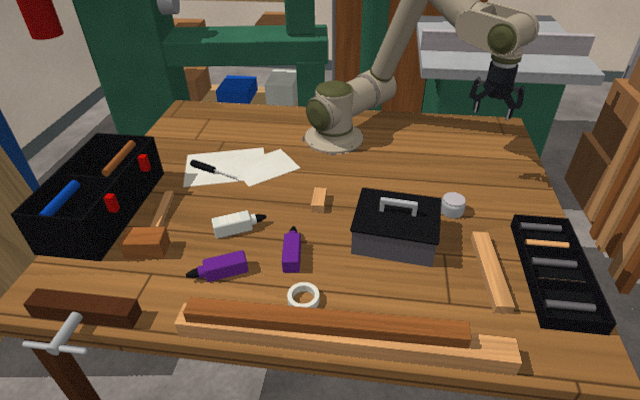

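The top view shows the white bottle at about (395,199), with its black nozzle towards (374,209). Two purple bottles of the same shape lie at (393,150) and (342,175). The white one is meant, by its colour. The lid is at (258,201) with its steel handle at (256,200).

```bash
python3 - <<'E'
from h import *
im=np.load("top0.npy",allow_pickle=True).item(); c=im["color"]
cv2.imwrite("pics/crop0.png",cv2.resize(c[150:260,200:440],None,fx=3.3,fy=3.3,interpolation=cv2.INTER_CUBIC))
hsv=cv2.cvtColor(c,cv2.COLOR_BGR2HSV)
def blob(roi,smax,vmin,z):
    x0,y0,x1,y1=roi; m=np.zeros(c.shape[:2],np.uint8)
    m[y0:y1,x0:x1]=((hsv[...,1]<smax)&(hsv[...,2]>vmin))[y0:y1,x0:x1]
    n,l,st,ce=cv2.connectedComponentsWithStats(m); k=1+st[1:,4].argmax()
    ys,xs=np.where(l==k); P=np.array([onz(im,p,z)[:2] for p in zip(xs,ys)],np.float32)
    (cx,cy),wh,a=cv2.minAreaRect(P); mean=P.mean(0); w,v=np.linalg.eigh(np.cov(P.T))
    print(roi,len(xs),"mean",mean,"rect",(cx,cy),wh,"axis",v[:,1],np.degrees(np.arctan2(v[1,1],v[0,1])))
blob((365,180,425,220),70,120,.046)
blob((235,190,280,212),60,110,.139)
# black nozzle
m=np.zeros(c.shape[:2],np.uint8); m[200:216,366:384]=(c.max(2)<70)[200:216,366:384]
ys,xs=np.where(m); P=np.array([onz(im,p,.023)[:2] for p in zip(xs,ys)]);print("nozzle",P.mean(0),len(xs))
# lid
m=np.zeros(c.shape[:2],np.uint8); m[160:240,215:300]=(c.max(2)<60)[160:240,215:300]
m=cv2.morphologyEx(m,cv2.MORPH_CLOSE,np.ones((9,9)));m=cv2.morphologyEx(m,cv2.MORPH_OPEN,np.ones((9,9)))
ys,xs=np.where(m);P=np.array([onz(im,p,.097)[:2] for p in zip(xs,ys)],np.float32);print("lid",cv2.minAreaRect(P),P.mean(0))
for n,p,z in(("tin",(207,242),.05),("offcut",(328,241),.03),("purpA",(342,175),.046),("purpB",(393,150),.046),("mallet",(462,167),.06),("malletH",(467,237),.03),("driver",(455,285),.02),("drivertip",(415,268),.01)):print(n,onz(im,p,z)[:2].round(3))
E
```

```text
(365, 180, 425, 220) 490 mean [ 0.55608207 -0.22935763] rect (0.5547698736190796, -0.22623583674430847) (0.046998415142297745, 0.12703558802604675) axis [-0.46128258  0.88725328] 117.46990084690684
(235, 190, 280, 212) 147 mean [0.5350563  0.23544186] rect (0.5350719094276428, 0.2356944978237152) (0.1026809811592102, 0.014228329062461853) axis [0.10525758 0.99444499] 83.95799285699867
nozzle [ 0.52058087 -0.15923107] 49
lid ((0.5334294438362122, 0.23798787593841553), (0.2271062135696411, 0.1875566691160202), 83.95423889160156) [0.53325844 0.23794559]
tin [0.395 0.408]
offcut [0.406 0.001]
purpA [ 0.631 -0.042]
purpB [ 0.72  -0.215]
mallet [ 0.664 -0.447]
malletH [ 0.428 -0.472]
driver [ 0.264 -0.434]
drivertip [ 0.318 -0.3  ]
```

View pics/crop0.png

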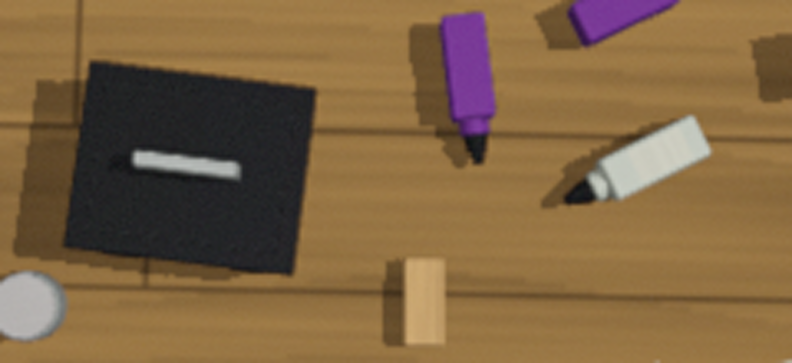

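```bash
cat >> h.py <<'E'
from scipy.spatial.transform import Rotation as Ro
def fkR(q): return (Ro.from_euler('z',q[0],degrees=True)*Ro.from_euler('y',q[1]+q[2],degrees=True)*Ro.from_euler('ZYZ',[q[3],q[4],q[5]+180],degrees=True))
def wr(R,q1,q23):
    e=((Ro.from_euler('z',q1,degrees=True)*Ro.from_euler('y',q23,degrees=True)).inv()*R).as_euler('ZYZ',degrees=True)
    return e
def goal(uaz,tilt,s):
    """bottle axis horizontal azimuth uaz, tool leaning; tilt>0: tool z turned from down towards u"""
    u=np.array([np.cos(np.radians(uaz)),np.sin(np.radians(uaz)),0]);t=np.radians(tilt)
    z=np.array([0,0,-np.cos(t)])+u*np.sin(t); x=s*np.cross(u,[0,0,1.]); return Ro.from_matrix(np.c_[x,np.cross(z,x),z])
E
python3 - <<'E'
from h import *
s=env.observe(); print(np.abs(fkR(s["q"]).as_matrix()-s["tool_rot"]).max())
for sg in(1,-1):
  print("grasp",sg,[np.round(wr(goal(117.5,t,sg),-20,q),0)-[0,0,180] for q in(95,110) for t in(-20,0)])
  for az in(50,70,90): print("end",az,[np.round(wr(goal(az,70,sg),-38,q),0)-[0,0,180] for q in(95,110,125)])
R0=Ro.from_matrix(s["tool_rot"])
for sg in(1,-1): print(sg,(R0.inv()*goal(117.5,0,sg)).as_rotvec())
E
```

```text
2.5543803183758484e-16
grasp 1 [array([-14.,  71., -44.]), array([  0.,  85., -48.]), array([-16.,  56., -40.]), array([  0.,  70., -47.])]
end 50 [array([70., 86., -4.]), array([ 72.,  82., -18.]), array([ 74.,  77., -33.])]
end 70 [array([ 68., 105., -11.]), array([ 65.,  99., -25.]), array([ 63.,  92., -39.])]
end 90 [array([ 62., 123., -20.]), array([ 55., 115., -35.]), array([ 50., 106., -48.])]
grasp -1 [array([ -14.,   71., -224.]), array([   0.,   85., -227.]), array([ -16.,   56., -220.]), array([   0.,   70., -227.])]
end 50 [array([  70.,   86., -184.]), array([  72.,   82., -198.]), array([  74.,   77., -213.])]
end 70 [array([  68.,  105., -191.]), array([  65.,   99., -205.]), array([  63.,   92., -219.])]
end 90 [array([  62.,  123., -200.]), array([  55.,  115., -215.]), array([  50.,  106., -228.])]
1 [1.21923604e-04 1.27678195e-03 6.68003070e-01]
-1 [-1.64058191e-03  1.56663914e-04 -2.47358908e+00]
```

Call:
step_arm([
  {"wz": 0.1336,"gripper": 8.5},
  {"wz": 0.1336},
  {"wz": 0.1336},
  {"wz": 0.1336},
  {"wz": 0.1336},
  {"x": -0.2,"y": 2},
  {"x": -0.2,"y": 4},
  {"x": -0.2,"y": 4},
  {"x": -0.2,"y": 4},
  {"x": -0.2,"y": 4},
  {"x": -0.2,"y": 4},
  {"x": -0.3,"y": 4,"z": 0.5},
  {"x": -0.3,"y": 4,"z": 0.5},
  {"x": -0.3,"y": 4,"z": 1},
  {"x": -0.3,"y": 4,"z": 1},
  {"x": -0.3,"y": 4,"z": 1},
  {"x": -0.3,"y": 4,"z": 1},
  {"x": -0.3,"y": 4,"z": 1},
  {"x": -0.3,"y": 4,"z": 1},
  {"x": -0.3,"y": 4,"z": 1},
], newtons=60)

```text
invalid input at $.increments[0]: expected keys x, y, z, wx, wy, wz, gripper
```

Call:
step_arm([
  {"x": -0.2,"y": 4,"z": 0.5},
  {"x": -0.2,"y": 4,"z": 0.5},
  {"x": -0.2,"y": 4,"z": 0.5},
  {"y": 2.3},
  {},
  {"wx": -0.116},
  {"wx": -0.116},
  {"wx": -0.117},
  {},
  {},
])

```text
invalid input at $.increments[0]: expected keys x, y, z, wx, wy, wz, gripper
```

```bash
cat >> h.py <<'E'
def st():
    s=env.observe();print("t",round(s["time_s"],2),"q",np.round(s["q"],1),"tcp",np.round(s["position"],4),"F",np.round(s["ft_force"],1),"w",round(s["grip_width"],4));return s
def to(P,R=None):
    s=env.observe();T=np.array(s["tool_rot"])
    print("shift cm (tool)",(T.T@(np.array(P)-s["position"])*100).round(2), "turn",None if R is None else (Ro.from_matrix(T).inv()*R).as_rotvec().round(3))
E
python3 - <<'E'
from h import *
st(); to([.5204,-.160,.271],goal(117.5,-20,1))
im=env.get_image("top");cv2.imwrite("pics/t1.png",cv2.resize(im["color"][120:300,280:520],None,fx=3,fy=3))
E
```

```text
t 0.1 q [ 53.4  21.8  74.4   0.   83.9 -12.3] tcp [0.2257 0.5015 0.4042] F [ 0.6 -0.2  0.3] w 0.0855
shift cm (tool) [-48.22  54.03  13.36] turn [-0.336 -0.115  0.661]
```

View pics/t1.png

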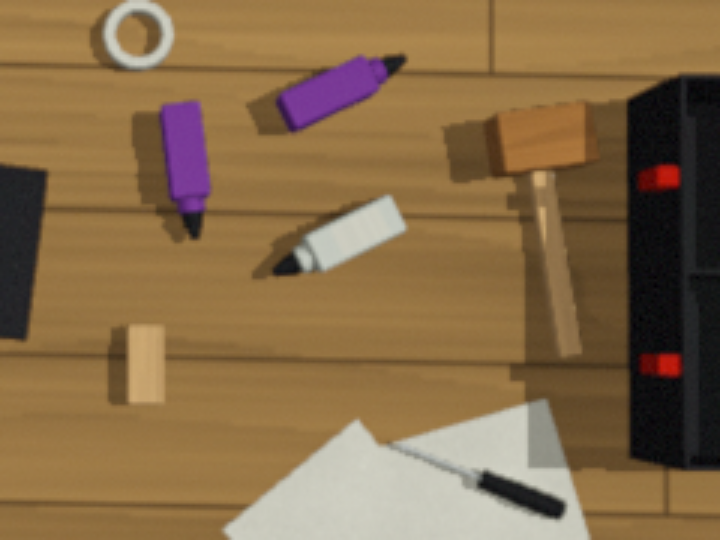

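Each row must carry every key, so both calls were refused and nothing has moved. I'll resend them with full rows.

Call:
step_arm([
  {"x": 0,"y": 0,"z": 0,"wx": 0,"wy": 0,"wz": 0.1336,"gripper": 8.5},
  {"x": 0,"y": 0,"z": 0,"wx": 0,"wy": 0,"wz": 0.1336,"gripper": 8.5},
  {"x": 0,"y": 0,"z": 0,"wx": 0,"wy": 0,"wz": 0.1336,"gripper": 8.5},
  {"x": 0,"y": 0,"z": 0,"wx": 0,"wy": 0,"wz": 0.1336,"gripper": 8.5},
  {"x": 0,"y": 0,"z": 0,"wx": 0,"wy": 0,"wz": 0.1336,"gripper": 8.5},
  {"x": 0,"y": 2,"z": 0,"wx": 0,"wy": 0,"wz": 0,"gripper": 8.5},
  {"x": -0.3,"y": 4.5,"z": 0,"wx": 0,"wy": 0,"wz": 0,"gripper": 8.5},
  {"x": -0.3,"y": 4.5,"z": 0,"wx": 0,"wy": 0,"wz": 0,"gripper": 8.5},
  {"x": -0.3,"y": 4.5,"z": 0,"wx": 0,"wy": 0,"wz": 0,"gripper": 8.5},
  {"x": -0.3,"y": 4.5,"z": 0,"wx": 0,"wy": 0,"wz": 0,"gripper": 8.5},
  {"x": -0.3,"y": 4.5,"z": 0,"wx": 0,"wy": 0,"wz": 0,"gripper": 8.5},
  {"x": -0.3,"y": 4.5,"z": 1,"wx": 0,"wy": 0,"wz": 0,"gripper": 8.5},
  {"x": -0.3,"y": 4.5,"z": 1,"wx": 0,"wy": 0,"wz": 0,"gripper": 8.5},
  {"x": -0.3,"y": 4.5,"z": 1,"wx": 0,"wy": 0,"wz": 0,"gripper": 8.5},
  {"x": -0.3,"y": 4.5,"z": 1,"wx": 0,"wy": 0,"wz": 0,"gripper": 8.5},
  {"x": -0.3,"y": 4.5,"z": 1,"wx": 0,"wy": 0,"wz": 0,"gripper": 8.5},
  {"x": -0.3,"y": 4.5,"z": 1,"wx": 0,"wy": 0,"wz": 0,"gripper": 8.5},
  {"x": -0.3,"y": 4.5,"z": 1,"wx": 0,"wy": 0,"wz": 0,"gripper": 8.5},
  {"x": -0.3,"y": 4.5,"z": 1,"wx": 0,"wy": 0,"wz": 0,"gripper": 8.5},
  {"x": -0.3,"y": 4.5,"z": 1,"wx": 0,"wy": 0,"wz": 0,"gripper": 8.5},
], newtons=60)

```text
time_s: 2.15
position: [0.489, -0.0963, 0.3142]
tool_rot: [[0.887, 0.461, -0.0], [0.461, -0.887, 0.0], [-0.0, -0.0, -1.0]]
ft_force: [0.6, 1.3, -0.6]
grip_width: 0.0854
```

Call:
step_arm([
  {"x": 0,"y": 4.5,"z": 0.5,"wx": 0,"wy": 0,"wz": 0,"gripper": 8.5},
  {"x": 0,"y": 2.8,"z": 0.5,"wx": 0,"wy": 0,"wz": 0,"gripper": 8.5},
  {"x": 0,"y": 0,"z": 0,"wx": -0.116,"wy": 0,"wz": 0,"gripper": 8.5},
  {"x": 0,"y": 0,"z": 0,"wx": -0.116,"wy": 0,"wz": 0,"gripper": 8.5},
  {"x": 0,"y": 0,"z": 0,"wx": -0.117,"wy": 0,"wz": 0,"gripper": 8.5},
  {"x": 0,"y": 0,"z": 0,"wx": 0,"wy": 0,"wz": 0,"gripper": 8.5},
  {"x": 0,"y": 0,"z": 0,"wx": 0,"wy": 0,"wz": 0,"gripper": 8.5},
])

```text
time_s: 2.85
position: [0.5222, -0.159, 0.3046]
tool_rot: [[0.887, 0.435, 0.156], [0.462, -0.834, -0.301], [-0.0, 0.339, -0.941]]
ft_force: [-0.2, -0.5, 0.2]
grip_width: 0.0853
```

```bash
python3 - <<'E'
from h import *
s=st(); print(np.abs(fkR(s["q"]).as_matrix()-s["tool_rot"]).max()); to([.5204,-.160,.271],goal(117.5,-20,1)); to([.5204,-.160,.171])
E
```

```text
t 2.85 q [-27.6  25.4  87.6 -14.4  51.5 -47.7] tcp [ 0.5222 -0.159   0.3046] F [-0.2 -0.5  0.2] w 0.0853
3.4748679628160417e-16
shift cm (tool) [-0.21 -1.13  3.17] turn [-0.003  0.     0.   ]
shift cm (tool) [-0.21 -4.52 12.57] turn None
```

Call:
step_arm([
  {"x": -0.2,"y": -0.9,"z": 2.5,"wx": 0,"wy": 0,"wz": 0,"gripper": 8.5},
  {"x": 0,"y": -0.9,"z": 2.5,"wx": 0,"wy": 0,"wz": 0,"gripper": 8.5},
  {"x": 0,"y": -0.9,"z": 2.5,"wx": 0,"wy": 0,"wz": 0,"gripper": 8.5},
  {"x": 0,"y": -0.9,"z": 2.5,"wx": 0,"wy": 0,"wz": 0,"gripper": 8.5},
  {"x": 0,"y": -0.5,"z": 1.3,"wx": 0,"wy": 0,"wz": 0,"gripper": 8.5},
  {"x": 0,"y": -0.4,"z": 1.2,"wx": 0,"wy": 0,"wz": 0,"gripper": 8.5},
  {"x": 0,"y": 0,"z": 0,"wx": 0,"wy": 0,"wz": 0,"gripper": 8.5},
  {"x": 0,"y": 0,"z": 0,"wx": 0,"wy": 0,"wz": 0,"gripper": 8.5},
])

```text
time_s: 3.65
position: [0.5209, -0.1607, 0.1723]
tool_rot: [[0.887, 0.434, 0.158], [0.461, -0.834, -0.303], [0.0, 0.342, -0.94]]
ft_force: [0.1, -0.3, 0.3]
grip_width: 0.0848
```

```bash
python3 - <<'E'
from h import *
st(); to([.5204,-.160,.171])
im=env.get_image("scene");cv2.imwrite("pics/s2.png",cv2.resize(im["color"][130:300,130:370],None,fx=3,fy=3))
E
```

```text
t 3.65 q [-27.8  36.5  95.3 -20.8  33.3 -39.4] tcp [ 0.5209 -0.1607  0.1723] F [ 0.1 -0.3  0.3] w 0.0848
shift cm (tool) [-0.02 -0.12  0.09] turn None
```

View pics/s2.png

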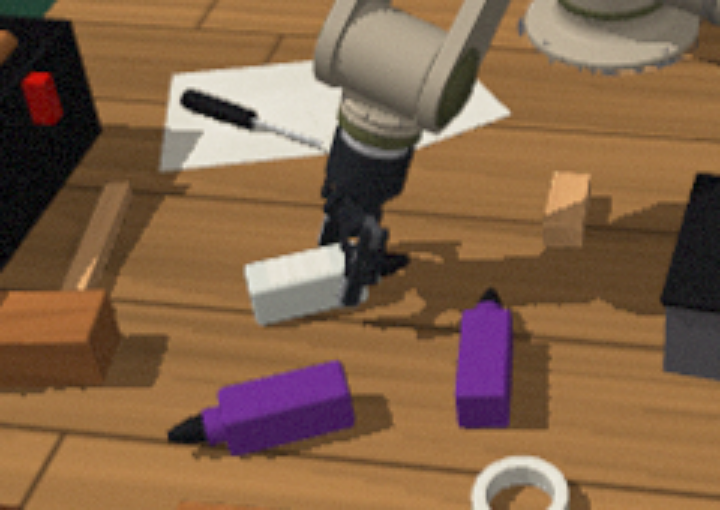

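The fingers straddle the white body near its nozzle end, front finger at about (355,275) in the crop. I'll shift 5 mm towards the base, close and lift.

Call:
step_arm([
  {"x": 0,"y": 0.5,"z": 0.2,"wx": 0,"wy": 0,"wz": 0,"gripper": 8.5},
  {"x": 0,"y": 0,"z": 0,"wx": 0,"wy": 0,"wz": 0,"gripper": 3},
  {"x": 0,"y": 0,"z": 0,"wx": 0,"wy": 0,"wz": 0,"gripper": 3},
  {"x": 0,"y": 0,"z": 0,"wx": 0,"wy": 0,"wz": 0,"gripper": 3},
  {"x": 0,"y": 0,"z": 0,"wx": 0,"wy": 0,"wz": 0,"gripper": 3},
  {"x": 0,"y": 0,"z": 0,"wx": 0,"wy": 0,"wz": 0,"gripper": 3},
  {"x": 0,"y": 0,"z": 0,"wx": 0,"wy": 0,"wz": 0,"gripper": 3},
  {"x": 0,"y": 0,"z": 0,"wx": 0,"wy": 0,"wz": 0,"gripper": 3},
  {"x": 0,"y": 0,"z": 0,"wx": 0,"wy": 0,"wz": 0,"gripper": 3},
  {"x": 0,"y": 0,"z": 0,"wx": 0,"wy": 0,"wz": 0,"gripper": 3},
])

```text
time_s: 4.7
position: [0.5232, -0.1652, 0.1721]
tool_rot: [[0.887, 0.434, 0.159], [0.462, -0.833, -0.304], [0.0, 0.343, -0.939]]
ft_force: [-1.4, 1.2, 6.2]
grip_width: 0.0451
```

Call:
step_arm([
  {"x": 0,"y": 0.34,"z": -0.94,"wx": 0,"wy": 0,"wz": 0,"gripper": 3},
  {"x": 0,"y": 0.34,"z": -0.94,"wx": 0,"wy": 0,"wz": 0,"gripper": 3},
  {"x": 0,"y": 0.68,"z": -1.88,"wx": 0,"wy": 0,"wz": 0,"gripper": 3},
  {"x": 0,"y": 0.68,"z": -1.88,"wx": 0,"wy": 0,"wz": 0,"gripper": 3},
  {"x": 0,"y": 0.68,"z": -1.88,"wx": 0,"wy": 0,"wz": 0,"gripper": 3},
  {"x": 0,"y": 0.68,"z": -1.88,"wx": 0,"wy": 0,"wz": 0,"gripper": 3},
  {"x": 0,"y": 0.68,"z": -1.88,"wx": 0,"wy": 0,"wz": 0,"gripper": 3},
  {"x": 0,"y": 0,"z": 0,"wx": 0,"wy": 0,"wz": 0,"gripper": 3},
  {"x": 0,"y": 0,"z": 0,"wx": 0,"wy": 0,"wz": 0,"gripper": 3},
])

```text
time_s: 5.6
position: [0.5228, -0.1649, 0.2915]
tool_rot: [[0.887, 0.434, 0.158], [0.462, -0.834, -0.303], [-0.0, 0.342, -0.94]]
ft_force: [0.2, 0.6, -3.0]
grip_width: 0.045
```

```bash
python3 - <<'E'
from h import *
s=st()
u=np.array([np.cos(np.radians(70)),np.sin(np.radians(70)),0])
R=goal(70,70,1); z=R.as_matrix()[:,2]
g=np.array([.48,-.14,.16]); P=g-.155*z; print("final high",P,R.as_matrix().round(3).tolist())
to(P,R)
print("grasp pt now",s["position"]+.155*np.array(s["tool_rot"])[:,2])
# turn split: yaw about world z then wx
print(np.array(s["tool_rot"]).T@[0,0,np.radians(-47.5)])
E
```

```text
t 5.6 q [-28.2  26.5  88.3 -14.7  49.5 -47.6] tcp [ 0.5228 -0.1649  0.2915] F [ 0.2  0.6 -3. ] w 0.045
final high [ 0.43018396 -0.27686844  0.21301312] [[0.94, -0.117, 0.321], [-0.342, -0.321, 0.883], [0.0, -0.94, -0.342]]
shift cm (tool) [-13.39   2.64   9.31] turn [1.472 0.387 0.83 ]
grasp pt now [ 0.54724216 -0.21183889  0.14580755]
[ 4.49609408e-05 -2.83220226e-01  7.79152973e-01]
```

Call:
step_arm([
  {"x": -2.68,"y": 1.06,"z": 0.38,"wx": 0,"wy": 0,"wz": 0,"gripper": 3},
  {"x": -2.68,"y": 1.06,"z": 0.38,"wx": 0,"wy": 0,"wz": 0,"gripper": 3},
  {"x": -2.68,"y": 1.06,"z": 0.38,"wx": 0,"wy": 0,"wz": 0,"gripper": 3},
  {"x": -2.68,"y": 1.06,"z": 0.38,"wx": 0,"wy": 0,"wz": 0,"gripper": 3},
  {"x": -2.68,"y": 1.06,"z": 0.38,"wx": 0,"wy": 0,"wz": 0,"gripper": 3},
  {"x": 0,"y": 0,"z": 0,"wx": 0.1132,"wy": 0.0298,"wz": 0.0638,"gripper": 3},
  {"x": 0,"y": 0,"z": 0,"wx": 0.1132,"wy": 0.0298,"wz": 0.0638,"gripper": 3},
  {"x": 0,"y": 0,"z": 0,"wx": 0.1132,"wy": 0.0298,"wz": 0.0638,"gripper": 3},
  {"x": 0,"y": 0,"z": 0,"wx": 0.1132,"wy": 0.0298,"wz": 0.0638,"gripper": 3},
  {"x": 0,"y": 0,"z": 0,"wx": 0.1132,"wy": 0.0298,"wz": 0.0638,"gripper": 3},
  {"x": 0,"y": 0,"z": 0,"wx": 0.1132,"wy": 0.0298,"wz": 0.0638,"gripper": 3},
  {"x": 0,"y": 0,"z": 0,"wx": 0.1132,"wy": 0.0298,"wz": 0.0638,"gripper": 3},
  {"x": 0,"y": 0,"z": 0,"wx": 0.1132,"wy": 0.0298,"wz": 0.0638,"gripper": 3},
  {"x": 0,"y": 0,"z": 0,"wx": 0.1132,"wy": 0.0298,"wz": 0.0638,"gripper": 3},
  {"x": 0,"y": 0,"z": 0,"wx": 0.1132,"wy": 0.0298,"wz": 0.0638,"gripper": 3},
  {"x": 0,"y": 0,"z": 0,"wx": 0.1132,"wy": 0.0298,"wz": 0.0638,"gripper": 3},
  {"x": 0,"y": 0,"z": 0,"wx": 0.1132,"wy": 0.0298,"wz": 0.0638,"gripper": 3},
  {"x": 0,"y": 0,"z": 0,"wx": 0.1132,"wy": 0.0298,"wz": 0.0638,"gripper": 3},
  {"x": 0,"y": 0,"z": 0,"wx": 0,"wy": 0,"wz": 0,"gripper": 3},
  {"x": 0,"y": 0,"z": 0,"wx": 0,"wy": 0,"wz": 0,"gripper": 3},
])

```text
time_s: 7.6
position: [0.4302, -0.2769, 0.2911]
tool_rot: [[0.94, -0.118, 0.32], [-0.341, -0.324, 0.882], [0.0, -0.939, -0.345]]
ft_force: [-0.2, -0.2, -2.8]
grip_width: 0.0455
```

```bash
python3 - <<'E'
from h import *
s=st()
R=goal(70,70,1); z=R.as_matrix()[:,2]
to(np.array([.48,-.14,.085])-.155*z,R)
im=env.get_image("scene");cv2.imwrite("pics/s3.png",cv2.resize(im["color"][70:270,170:410],None,fx=3,fy=3))
E
```

```text
t 7.6 q [-53.7  30.9  90.5  54.  105.4 -42.7] tcp [ 0.4302 -0.2769  0.2911] F [-0.2 -0.2 -2.8] w 0.0455
shift cm (tool) [-0.   14.37  5.29] turn [0.003 0.001 0.001]
```

View pics/s3.png

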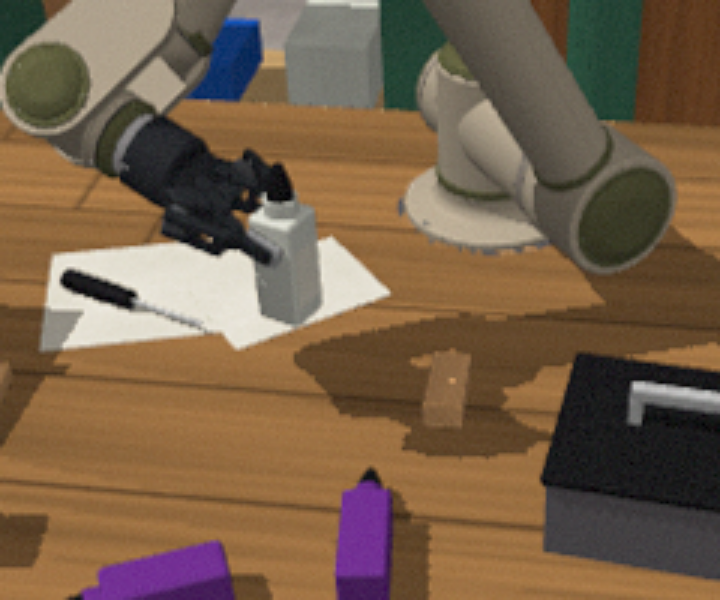

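The bottle is upright in the grip, base at about (290,320) in the crop. I'll lower it, with small steps near the bench.

Call:
step_arm([
  {"x": 0,"y": 1.88,"z": 0.69,"wx": 0,"wy": 0,"wz": 0,"gripper": 3},
  {"x": 0,"y": 1.88,"z": 0.69,"wx": 0,"wy": 0,"wz": 0,"gripper": 3},
  {"x": 0,"y": 1.88,"z": 0.69,"wx": 0,"wy": 0,"wz": 0,"gripper": 3},
  {"x": 0,"y": 1.88,"z": 0.69,"wx": 0,"wy": 0,"wz": 0,"gripper": 3},
  {"x": 0,"y": 1.88,"z": 0.69,"wx": 0,"wy": 0,"wz": 0,"gripper": 3},
  {"x": 0,"y": 1.88,"z": 0.69,"wx": 0,"wy": 0,"wz": 0,"gripper": 3},
  {"x": 0,"y": 0.94,"z": 0.34,"wx": 0,"wy": 0,"wz": 0,"gripper": 3},
  {"x": 0,"y": 0.47,"z": 0.17,"wx": 0,"wy": 0,"wz": 0,"gripper": 3},
  {"x": 0,"y": 0,"z": 0,"wx": 0,"wy": 0,"wz": 0,"gripper": 3},
  {"x": 0,"y": 0,"z": 0,"wx": 0,"wy": 0,"wz": 0,"gripper": 3},
])

```text
time_s: 8.65
position: [0.4305, -0.2767, 0.1574]
tool_rot: [[0.94, -0.116, 0.321], [-0.341, -0.323, 0.883], [0.002, -0.939, -0.343]]
ft_force: [-0.4, 0.8, -1.3]
grip_width: 0.0452
```

```bash
python3 - <<'E'
from h import *
s=st(); to(s["position"],goal(70,70,1))
im=env.get_image("scene");cv2.imwrite("pics/s4.png",cv2.resize(im["color"][120:270,170:370],None,fx=4,fy=4))
E
```

```text
t 8.65 q [-53.7  43.6  95.6  51.6  94.7 -57. ] tcp [ 0.4305 -0.2767  0.1574] F [-0.4  0.8 -1.3] w 0.0452
shift cm (tool) [0. 0. 0.] turn [0.001 0.    0.002]
```

View pics/s4.png

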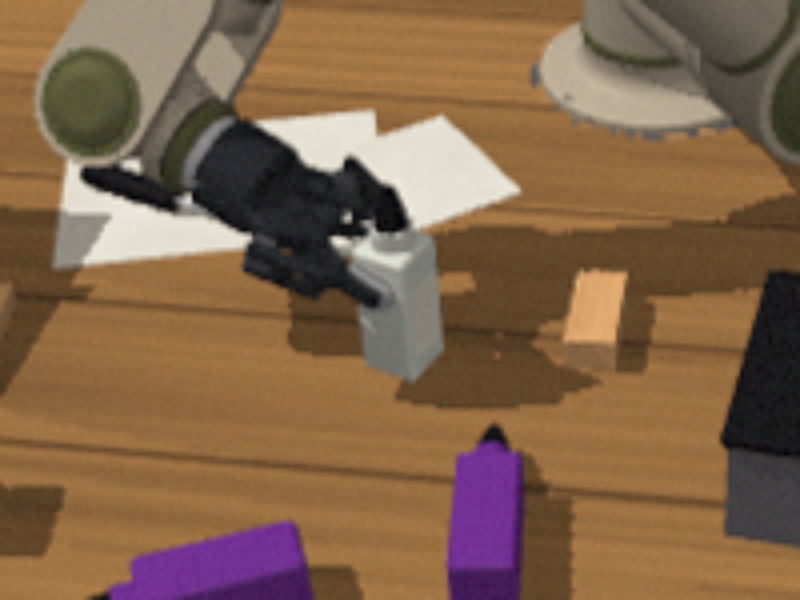

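Call:
step_arm([
  {"x": 0,"y": 0.47,"z": 0.17,"wx": 0,"wy": 0,"wz": 0,"gripper": 3},
  {"x": 0,"y": 0.47,"z": 0.17,"wx": 0,"wy": 0,"wz": 0,"gripper": 3},
  {"x": 0,"y": 0.28,"z": 0.1,"wx": 0,"wy": 0,"wz": 0,"gripper": 3},
  {"x": 0,"y": 0.28,"z": 0.1,"wx": 0,"wy": 0,"wz": 0,"gripper": 3},
  {"x": 0,"y": 0,"z": 0,"wx": 0,"wy": 0,"wz": 0,"gripper": 3},
  {"x": 0,"y": 0,"z": 0,"wx": 0,"wy": 0,"wz": 0,"gripper": 3},
])

```text
time_s: 9.3
position: [0.4304, -0.2767, 0.1408]
tool_rot: [[0.94, -0.116, 0.321], [-0.342, -0.322, 0.883], [0.001, -0.94, -0.342]]
ft_force: [0.4, -0.1, -2.0]
grip_width: 0.0455
```

Call:
step_arm([
  {"x": 0,"y": 0.19,"z": 0.07,"wx": 0,"wy": 0,"wz": 0,"gripper": 3},
  {"x": 0,"y": 0.19,"z": 0.07,"wx": 0,"wy": 0,"wz": 0,"gripper": 3},
  {"x": 0,"y": 0,"z": 0,"wx": 0,"wy": 0,"wz": 0,"gripper": 3},
])

```text
time_s: 9.6
position: [0.4304, -0.2767, 0.1366]
tool_rot: [[0.94, -0.117, 0.321], [-0.342, -0.322, 0.883], [0.0, -0.94, -0.342]]
ft_force: [-0.2, -0.1, -2.6]
grip_width: 0.045
```

Call:
step_arm([
  {"x": 0,"y": 0.19,"z": 0.07,"wx": 0,"wy": 0,"wz": 0,"gripper": 3},
  {"x": 0,"y": 0,"z": 0,"wx": 0,"wy": 0,"wz": 0,"gripper": 3},
])

```text
time_s: 9.8
position: [0.4304, -0.2767, 0.1349]
tool_rot: [[0.94, -0.116, 0.322], [-0.342, -0.321, 0.883], [0.001, -0.94, -0.341]]
ft_force: [0.9, 1.3, 1.0]
grip_width: 0.0453
```

Call:
step_arm([
  {"x": 0,"y": 0.05,"z": 0.02,"wx": 0,"wy": 0,"wz": 0,"gripper": 3},
  {"x": 0,"y": 0,"z": 0,"wx": 0,"wy": 0,"wz": 0,"gripper": 4.6},
  {"x": 0,"y": 0,"z": 0,"wx": 0,"wy": 0,"wz": 0,"gripper": 5},
  {"x": 0,"y": 0,"z": 0,"wx": 0,"wy": 0,"wz": 0,"gripper": 6.4},
  {"x": 0,"y": 0,"z": 0,"wx": 0,"wy": 0,"wz": 0,"gripper": 6.4},
  {"x": 0,"y": 0,"z": 0,"wx": 0,"wy": 0,"wz": 0,"gripper": 6.4},
  {"x": 0,"y": 0,"z": 0,"wx": 0,"wy": 0,"wz": 0,"gripper": 6.4},
  {"x": 0,"y": 0,"z": -0.5,"wx": 0,"wy": 0,"wz": 0,"gripper": 6.4},
  {"x": 0,"y": 0,"z": -1,"wx": 0,"wy": 0,"wz": 0,"gripper": 6.4},
  {"x": 0,"y": 0,"z": -2,"wx": 0,"wy": 0,"wz": 0,"gripper": 6.4},
  {"x": 0,"y": 0,"z": -2,"wx": 0,"wy": 0,"wz": 0,"gripper": 6.4},
  {"x": 0,"y": 0,"z": -2,"wx": 0,"wy": 0,"wz": 0,"gripper": 6.4},
  {"x": 0,"y": 0,"z": 0,"wx": 0,"wy": 0,"wz": 0,"gripper": 6.4},
])

```text
time_s: 11.1
position: [0.4055, -0.3453, 0.1608]
tool_rot: [[0.939, -0.116, 0.324], [-0.344, -0.324, 0.881], [0.003, -0.939, -0.344]]
ft_force: [0.3, -0.1, -0.8]
grip_width: 0.0641
```

```bash
python3 - <<'E'
from h import *
s=st()
a=env.get_image("scene")["color"][120:270,170:370];b=env.get_image("top")["color"][150:300,300:500]
cv2.imwrite("pics/s5.png",cv2.resize(np.hstack([a,b]),None,fx=2,fy=2))
E
```

```text
t 11.1 q [-60.   44.8  90.4  47.2 100.3 -56.8] tcp [ 0.4055 -0.3453  0.1608] F [ 0.3 -0.1 -0.8] w 0.0641
```

View pics/s5.png

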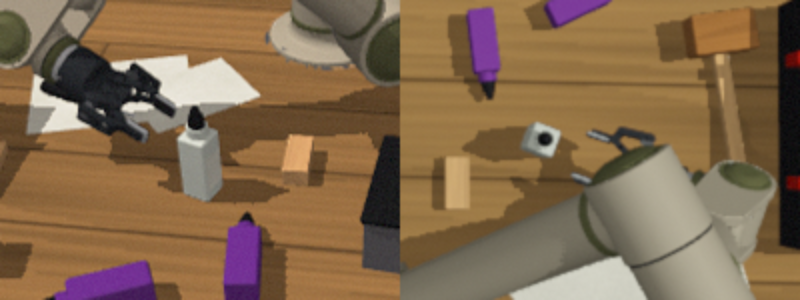

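The bottle stands free and upright, at (200,165) in the left half and seen from straight above at (545,138) in the right. Next I'll lift away, turn the tool down and go to the lid handle.

Call:
step_arm([
  {"x": 0,"y": -0.94,"z": -1.34,"wx": 0,"wy": 0,"wz": 0,"gripper": 6.4},
  {"x": 0,"y": -2.82,"z": -1.03,"wx": 0,"wy": 0,"wz": 0,"gripper": 6.4},
  {"x": 0,"y": -3.76,"z": -1.37,"wx": 0,"wy": 0,"wz": 0,"gripper": 6.4},
  {"x": 0,"y": -3.76,"z": -1.37,"wx": 0,"wy": 0,"wz": 0,"gripper": 6.4},
  {"x": 0,"y": -3.76,"z": -1.37,"wx": 0,"wy": 0,"wz": 0,"gripper": 6.4},
  {"x": 0,"y": -3.76,"z": -1.37,"wx": 0,"wy": 0,"wz": 0,"gripper": 6.4},
  {"x": 0,"y": -3.76,"z": -1.37,"wx": 0,"wy": 0,"wz": 0,"gripper": 6.4},
  {"x": 0,"y": 0,"z": 0,"wx": 0,"wy": 0,"wz": 0,"gripper": 6.4},
])

```text
time_s: 12.0
position: [0.4031, -0.3506, 0.4077]
tool_rot: [[0.94, -0.111, 0.321], [-0.34, -0.328, 0.881], [0.007, -0.938, -0.346]]
ft_force: [0.2, -0.6, -0.2]
grip_width: 0.0643
```

```bash
cat >> h.py <<'E'
HR=Ro.from_matrix([[.9945,-.105,0],[-.105,-.9945,0],[0,0,-1]])
E
python3 - <<'E'
from h import *
s=st(); to([.5345,.2365,.40],HR)
print("after turn, shift:", (HR.as_matrix().T@(np.array([.5345,.2365,.40])-s["position"])*100).round(2))
for r in np.linspace(0,1,5):
    T=Ro.from_matrix(s["tool_rot"]); rv=(T.inv()*HR).as_rotvec(); print(wr(T*Ro.from_rotvec(r*rv),s["q"][0],s["q"][1]+s["q"][2]).round()-[0,0,180])
im=env.get_image("top"); c=im["color"]; hsv=cv2.cvtColor(c,cv2.COLOR_BGR2HSV)
m=np.zeros(c.shape[:2],np.uint8); m[190:212,235:280]=((hsv[...,1]<60)&(hsv[...,2]>110))[190:212,235:280]
ys,xs=np.where(m); print("handle px",xs.mean(),ys.mean(),len(xs),onz(im,(xs.mean(),ys.mean()),.139))
E
```

```text
t 12.0 q [-60.4  25.9  76.6  56.7 121.2 -30. ] tcp [ 0.4031 -0.3506  0.4077] F [ 0.2 -0.6 -0.2] w 0.0643
shift cm (tool) [ -7.62 -20.    56.23] turn [-1.21  -0.154 -0.207]
after turn, shift: [  6.9  -59.76   0.77]
[ 57. 121. -30.]
[ 39. 113. -41.]
[ 25. 102. -48.]
[ 12.  90. -53.]
[  0.  78. -54.]
handle px 256.0394736842105 199.33552631578948 152 [0.53517894 0.23540305 0.139     ]
```

Call:
step_arm([
  {"x": 0,"y": 0,"z": 0,"wx": -0.1344,"wy": -0.0171,"wz": -0.023,"gripper": 6.4},
  {"x": 0,"y": 0,"z": 0,"wx": -0.1344,"wy": -0.0171,"wz": -0.023,"gripper": 6.4},
  {"x": 0,"y": 0,"z": 0,"wx": -0.1344,"wy": -0.0171,"wz": -0.023,"gripper": 6.4},
  {"x": 0,"y": 0,"z": 0,"wx": -0.1344,"wy": -0.0171,"wz": -0.023,"gripper": 6.4},
  {"x": 0,"y": 0,"z": 0,"wx": -0.1344,"wy": -0.0171,"wz": -0.023,"gripper": 6.4},
  {"x": 0,"y": 0,"z": 0,"wx": -0.1344,"wy": -0.0171,"wz": -0.023,"gripper": 6.4},
  {"x": 0,"y": 0,"z": 0,"wx": -0.1344,"wy": -0.0171,"wz": -0.023,"gripper": 6.4},
  {"x": 0,"y": 0,"z": 0,"wx": -0.1344,"wy": -0.0171,"wz": -0.023,"gripper": 6.4},
  {"x": 0,"y": 0,"z": 0,"wx": -0.1344,"wy": -0.0171,"wz": -0.023,"gripper": 6.4},
  {"x": 0.5,"y": -4,"z": 0,"wx": 0,"wy": 0,"wz": 0,"gripper": 6.4},
  {"x": 0.5,"y": -4,"z": 0,"wx": 0,"wy": 0,"wz": 0,"gripper": 6.4},
  {"x": 0.5,"y": -4,"z": 0,"wx": 0,"wy": 0,"wz": 0,"gripper": 6.4},
  {"x": 0.5,"y": -4,"z": 0,"wx": 0,"wy": 0,"wz": 0,"gripper": 6.4},
  {"x": 0.5,"y": -4,"z": 0,"wx": 0,"wy": 0,"wz": 0,"gripper": 6.4},
  {"x": 0.5,"y": -4,"z": 0,"wx": 0,"wy": 0,"wz": 0,"gripper": 6.4},
  {"x": 0.5,"y": -4,"z": 0,"wx": 0,"wy": 0,"wz": 0,"gripper": 6.4},
  {"x": 0.5,"y": -4,"z": 0,"wx": 0,"wy": 0,"wz": 0,"gripper": 6.4},
  {"x": 0.5,"y": -4,"z": 0,"wx": 0,"wy": 0,"wz": 0,"gripper": 6.4},
  {"x": 0.5,"y": -4,"z": 0,"wx": 0,"wy": 0,"wz": 0,"gripper": 6.4},
  {"x": 0.5,"y": -4,"z": 0,"wx": 0,"wy": 0,"wz": 0,"gripper": 6.4},
])

```text
time_s: 14.05
position: [0.5042, 0.082, 0.404]
tool_rot: [[0.995, -0.104, -0.009], [-0.104, -0.995, 0.007], [-0.009, -0.006, -1.0]]
ft_force: [0.3, -1.5, -0.4]
grip_width: 0.0641
```

Call:
step_arm([
  {"x": 0.5,"y": -4,"z": 0,"wx": 0,"wy": 0,"wz": 0,"gripper": 6.4},
  {"x": 0.5,"y": -4,"z": 0,"wx": 0,"wy": 0,"wz": 0,"gripper": 6.4},
  {"x": 0.4,"y": -4,"z": 0,"wx": 0,"wy": 0,"wz": 0,"gripper": 6.4},
  {"x": 0,"y": -2.5,"z": 0,"wx": 0,"wy": 0,"wz": 0,"gripper": 6.4},
  {"x": 0,"y": 0,"z": 0,"wx": 0,"wy": 0,"wz": 0,"gripper": 6.4},
  {"x": 0,"y": 0,"z": 0,"wx": 0,"wy": 0,"wz": 0,"gripper": 6.4},
])

```text
time_s: 14.65
position: [0.5334, 0.223, 0.405]
tool_rot: [[0.995, -0.104, -0.008], [-0.104, -0.995, 0.006], [-0.009, -0.005, -1.0]]
ft_force: [-0.6, -0.5, 0.3]
grip_width: 0.0641
```

```bash
python3 - <<'E'
from h import *
s=st(); to([.535,.236,.288],HR)
E
```

```text
t 14.65 q [10.9 24.7 69.6  0.4 86.1 16.8] tcp [0.5334 0.223  0.405 ] F [-0.6 -0.5  0.3] w 0.0641
shift cm (tool) [ 0.12 -1.26 11.7 ] turn [-0.005  0.009  0.001]
```

Call:
step_arm([
  {"x": 0.1,"y": -1.26,"z": 1,"wx": -0.005,"wy": 0.009,"wz": 0,"gripper": 6.4},
  {"x": 0,"y": 0,"z": 2,"wx": 0,"wy": 0,"wz": 0,"gripper": 6.4},
  {"x": 0,"y": 0,"z": 2,"wx": 0,"wy": 0,"wz": 0,"gripper": 6.4},
  {"x": 0,"y": 0,"z": 2,"wx": 0,"wy": 0,"wz": 0,"gripper": 6.4},
  {"x": 0,"y": 0,"z": 1,"wx": 0,"wy": 0,"wz": 0,"gripper": 6.4},
  {"x": 0,"y": 0,"z": 0,"wx": 0,"wy": 0,"wz": 0,"gripper": 6.4},
  {"x": 0,"y": 0,"z": 0,"wx": 0,"wy": 0,"wz": 0,"gripper": 6.4},
])

```text
time_s: 15.35
position: [0.5363, 0.2351, 0.3272]
tool_rot: [[0.994, -0.106, 0.004], [-0.106, -0.994, 0.001], [0.004, -0.001, -1.0]]
ft_force: [0.3, 0.4, -0.2]
grip_width: 0.064
```

```bash
python3 - <<'E'
from h import *
s=st(); to([.535,.236,.286],HR)
a=env.get_image("scene")["color"][120:270,310:510];b=env.get_image("top")["color"][130:280,180:380]
cv2.imwrite("pics/s6.png",cv2.resize(np.hstack([a,b]),None,fx=2,fy=2))
E
```

```text
t 15.35 q [12.1 29.  75.7  0.  75.  18.2] tcp [0.5363 0.2351 0.3272] F [ 0.3  0.4 -0.2] w 0.064
shift cm (tool) [-0.16 -0.07  4.12] turn [-0.001 -0.004 -0.001]
```

View pics/s6.png

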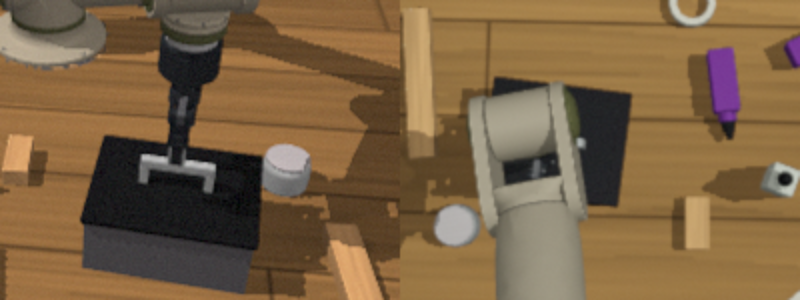

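The gripper is centred over the handle bar. Descending and closing.

Call:
step_arm([
  {"x": -0.16,"y": 0,"z": 1,"wx": 0,"wy": -0.004,"wz": 0,"gripper": 6.4},
  {"x": 0,"y": 0,"z": 1,"wx": 0,"wy": 0,"wz": 0,"gripper": 6.4},
  {"x": 0,"y": 0,"z": 1,"wx": 0,"wy": 0,"wz": 0,"gripper": 6.4},
  {"x": 0,"y": 0,"z": 1.1,"wx": 0,"wy": 0,"wz": 0,"gripper": 6.4},
  {"x": 0,"y": 0,"z": 0,"wx": 0,"wy": 0,"wz": 0,"gripper": 6.4},
  {"x": 0,"y": 0,"z": 0,"wx": 0,"wy": 0,"wz": 0,"gripper": 6.4},
])

```text
time_s: 16.05
position: [0.5347, 0.2355, 0.2855]
tool_rot: [[0.994, -0.106, -0.001], [-0.106, -0.994, 0.001], [-0.001, -0.001, -1.0]]
ft_force: [0.5, 0.0, -0.1]
grip_width: 0.0641
```

Call:
step_arm([
  {"x": 0,"y": 0,"z": 0,"wx": 0,"wy": 0,"wz": 0,"gripper": 3},
  {"x": 0,"y": 0,"z": 0,"wx": 0,"wy": 0,"wz": 0,"gripper": 3},
  {"x": 0,"y": 0,"z": 0,"wx": 0,"wy": 0,"wz": 0,"gripper": 3},
  {"x": 0,"y": 0,"z": 0,"wx": 0,"wy": 0,"wz": 0,"gripper": 2},
  {"x": 0,"y": 0,"z": 0,"wx": 0,"wy": 0,"wz": 0,"gripper": 0.5},
  {"x": 0,"y": 0,"z": 0,"wx": 0,"wy": 0,"wz": 0,"gripper": 0},
  {"x": 0,"y": 0,"z": 0,"wx": 0,"wy": 0,"wz": 0,"gripper": 0},
  {"x": 0,"y": 0,"z": 0,"wx": 0,"wy": 0,"wz": 0,"gripper": 0},
  {"x": 0,"y": 0,"z": 0,"wx": 0,"wy": 0,"wz": 0,"gripper": 0},
  {"x": 0,"y": 0,"z": 0,"wx": 0,"wy": 0,"wz": 0,"gripper": 0},
], newtons=100)

```text
time_s: 17.05
position: [0.5348, 0.2354, 0.2864]
tool_rot: [[0.994, -0.106, 0.001], [-0.106, -0.994, 0.002], [0.001, -0.002, -1.0]]
ft_force: [1.3, -0.6, 5.6]
grip_width: 0.0123
```

Call:
step_arm([
  {"x": 0,"y": 0,"z": -0.1,"wx": 0,"wy": 0,"wz": 0,"gripper": 0},
  {"x": 0,"y": 0,"z": -0.1,"wx": 0,"wy": 0,"wz": 0,"gripper": 0},
  {"x": 0,"y": 0,"z": -0.1,"wx": 0,"wy": 0,"wz": 0,"gripper": 0},
  {"x": 0,"y": 0,"z": -0.1,"wx": 0,"wy": 0,"wz": 0,"gripper": 0},
  {"x": 0,"y": 0,"z": 0,"wx": 0,"wy": 0,"wz": 0,"gripper": 0},
])

```text
time_s: 17.55
position: [0.5343, 0.2354, 0.2883]
tool_rot: [[0.994, -0.106, -0.004], [-0.106, -0.994, 0.001], [-0.004, -0.0, -1.0]]
ft_force: [0.7, 0.2, -17.2]
grip_width: 0.012
```

Call:
step_arm([
  {"x": 0,"y": 0,"z": -0.1,"wx": 0,"wy": 0,"wz": 0,"gripper": 0},
  {"x": 0,"y": 0,"z": -0.1,"wx": 0,"wy": 0,"wz": 0,"gripper": 0},
  {"x": 0,"y": 0,"z": -0.1,"wx": 0,"wy": 0,"wz": 0,"gripper": 0},
  {"x": 0,"y": 0,"z": -0.1,"wx": 0,"wy": 0,"wz": 0,"gripper": 0},
  {"x": 0,"y": 0,"z": -0.1,"wx": 0,"wy": 0,"wz": 0,"gripper": 0},
  {"x": 0,"y": 0,"z": -0.1,"wx": 0,"wy": 0,"wz": 0,"gripper": 0},
])

```text
time_s: 18.15
position: [0.5344, 0.2355, 0.2961]
tool_rot: [[0.994, -0.106, -0.001], [-0.106, -0.994, 0.001], [-0.001, -0.001, -1.0]]
ft_force: [-2.1, 0.8, -13.5]
grip_width: 0.0121
```

Call:
step_arm([
  {"x": 0,"y": 0,"z": -0.2,"wx": 0,"wy": 0,"wz": 0,"gripper": 0},
  {"x": 0,"y": 0,"z": -0.2,"wx": 0,"wy": 0,"wz": 0,"gripper": 0},
  {"x": 0,"y": 0,"z": -0.2,"wx": 0,"wy": 0,"wz": 0,"gripper": 0},
  {"x": 0,"y": 0,"z": -0.2,"wx": 0,"wy": 0,"wz": 0,"gripper": 0},
  {"x": 0,"y": 0,"z": -0.2,"wx": 0,"wy": 0,"wz": 0,"gripper": 0},
  {"x": 0,"y": 0,"z": -0.2,"wx": 0,"wy": 0,"wz": 0,"gripper": 0},
  {"x": 0,"y": 0,"z": -0.2,"wx": 0,"wy": 0,"wz": 0,"gripper": 0},
  {"x": 0,"y": 0,"z": -0.2,"wx": 0,"wy": 0,"wz": 0,"gripper": 0},
  {"x": 0,"y": 0,"z": -0.2,"wx": 0,"wy": 0,"wz": 0,"gripper": 0},
  {"x": 0,"y": 0,"z": -0.2,"wx": 0,"wy": 0,"wz": 0,"gripper": 0},
  {"x": 0,"y": 0,"z": -0.2,"wx": 0,"wy": 0,"wz": 0,"gripper": 0},
  {"x": 0,"y": 0,"z": 0,"wx": 0,"wy": 0,"wz": 0,"gripper": 0},
  {"x": 0,"y": 0,"z": 0,"wx": 0,"wy": 0,"wz": 0,"gripper": 0},
  {"x": 0,"y": 0,"z": 0,"wx": 0,"wy": 0,"wz": 0,"gripper": 0},
  {"x": 0,"y": 0,"z": 0,"wx": 0,"wy": 0,"wz": 0,"gripper": 0},
  {"x": 0,"y": 0,"z": 0,"wx": 0,"wy": 0,"wz": 0,"gripper": 0},
])

```text
time_s: 19.75
position: [0.5346, 0.2354, 0.3177]
tool_rot: [[0.994, -0.106, -0.001], [-0.106, -0.994, 0.001], [-0.001, -0.001, -1.0]]
ft_force: [-0.2, 0.1, -3.6]
grip_width: 0.0122
```

```bash
python3 - <<'E'
from h import *
s=st()
ia=env.get_image("scene");ib=env.get_image("top")
# measured handle mid lift in scene view: predicted handle pixel at lift 0 / 32 mm
print(proj(ia,[[.5345,.236,.139],[.5345,.236,.171]]).round(1))
a=ia["color"][120:270,210:510];b=ib["color"][130:280,280:400]
cv2.imwrite("pics/s7.png",cv2.resize(np.hstack([a,b]),None,fx=1.9,fy=1.9))
# lid rear/front corners predicted with lift 31 mm
B=HR.as_matrix();c0=np.array([.5345,.237,.085+s["position"][2]-.2864])
print((proj(ia,[c0+B[:,0]*sx*.095+B[:,1]*sy*.115 for sx in(1,-1) for sy in(1,-1)])-[210,120])*1.9)
E
```

```text
t 19.75 q [12.1 29.4 76.7  0.1 73.9 18.2] tcp [0.5346 0.2354 0.3177] F [-0.2  0.1 -3.6] w 0.0122
[[398.6 200.1]
 [399.8 190.6]]
[[265.82871281 195.72328451]
 [437.7737261  221.90784389]
 [289.18245649 115.74513186]
 [442.0598719  135.97593531]]
```

View pics/s7.png

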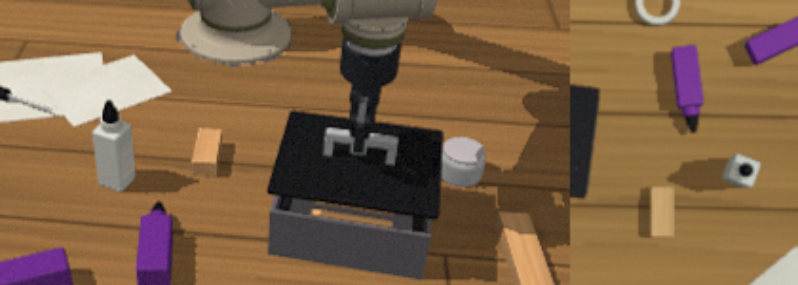

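The lid is free and level about 31 mm over the rim. Its corners are at (269,195), (437,215), (290,113) and (442,132), within a few pixels of the prediction, and the dowels show inside. The bottle stands at (113,160). Handing in.

```bash
python3 -c "
from rig import env
print(env.close_job())"
```

```text
the job is handed in; nothing more can be done
None
```

The job is handed in at about 20 s of the 69 s allowed; the hand-in itself gives no verdict.

- **Glue bottle:** I picked up the white bottle near its nozzle end, turned it upright, set it down on the bench and let go. It stands near x 0.48, y -0.14 m. The pictures after release and at the end show it standing upright, clear of the arm.
- **Dowel box lid:** I gripped the handle bar with 100 N and pulled up in 1–2 mm steps. The force readings reached about 17 N, then fell to 3.6 N, which fits the bare lid. The tool rose 31 mm in all, and the last picture shows the lid level over the box with the dowels visible.
- **Other things on the bench:** they looked unmoved wherever the pictures showed them. The mallet is not in the last picture, and the screwdriver shows only in part. I did not measure their positions again.

The first two move calls were refused because the rows did not carry every key; nothing moved. No check failed or disagreed, and I viewed 10 pictures.

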